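# Lock a filter cartridge into the field lab's water filter

### The job

Fit the loose filter cartridge into the round socket on top of the white water-filter unit: find the entry slots by turning it under light pressure, push it all the way down against the spring, twist it a quarter turn clockwise (seen from above) until its pins spring up into the lock, and let go so that it stays locked and upright. Be gentle: never force the cartridge against the unit with more than 45 N, and leave the vials and the tube rack where they are.

Things in the scene. Friction and masses are not known exactly. Their poses are not given: they have to be found in the camera images.
- cartridge_mid (a point): Centre of the loose filter cartridge (102 mm tall, about 150 g, standing upright), on its axis, 51 mm above its underside. z up its axis. White spigot 40 mm diameter up to 42 mm, foot chamfered to 32 mm over 5 mm; head 48 mm diameter from 45 to 70 mm. Two steel pins, 8 mm diameter, point to +x and -x, 16 mm above the underside, ends 28 mm from the axis. Half a turn fits the same.
- wing (a point): Centre of the cartridge's green upright grip wing, 35 mm above point cartridge_mid: 46 mm long along x (in line with the pins), 12 mm thick along y, 32 mm tall (70 to 102 mm above the underside). Pinch it across its thickness.
- mouth (a point): Centre of the bayonet socket's mouth, on its axis, level with the lip's top, 91 mm above the table. z up; x, y are the housing's, not the ring's. Lip 10 mm thick, bore 43 mm, two opposite slots 12 mm wide, a green block on the rim by each. Cartridge centre is this high above it: pins resting on the lip 39 mm, foot meeting the plunger 33, pins just below the lip 21, bottom stop 18, locked 25.
- unit: White filter unit, fixed: housing 200 (x) by 160 (y) by 55 mm; brass ports reach 42 mm beyond its +x side. Origin: centre of underside; the socket ring (72 mm outside, 36 mm tall) is centred on top. The ring is stiff; its slots lie somewhere from 0.15 to 1.0 rad counter-clockwise (seen from above) of the housing's x axis, not measured: feel or look for them.
- axis (a point): Socket axis at the housing's top. Below the lip the cartridge turns only clockwise seen from above; the lock pockets lie 1.40 rad (80 degrees) clockwise of the slots, a hard end stop about 0.08 rad further. In a pocket the pins spring up 4 mm. Let go part-way, the pins stay under the lip for a re-grip. Twisting against a stop presses the pins with about 40 N per N m.
- plunger (a joint): Spring plunger at the socket's bottom, in m pushed down: 0 up (free), 0.008 cartridge locked, 0.012 pins just below the lip, 0.0155 bottom stop. It pushes up with 3 N at 0, 7 N locked, 11 N at the bottom, so an unlocked cartridge is pushed back up.
- vial_a: Glass sample vial with a metal cap, 29 mm diameter, 62 mm tall, standing; origin at the centre of its underside. Leave alone.
- vial_b: The same kind of vial. Leave alone.
- rack: White foam tube rack 170 mm (x) by 90 mm (y) by 45 mm with green-capped tubes up to 90 mm high; origin at the centre of its underside. Leave alone.

How it is judged:
By the outcome, as a careful person would: the job done as asked, in the order asked, and still so for the second after the job is handed in, with the robot touching nothing.
It also fails if it takes over 61 s, if anything falls off the work surface, if the arm or the gripper's body presses on something with over 40 N, if the wrist force passes 120 N, or if a joint passes its speed limit or range.

### The arm

A 7-joint arm with a two-finger parallel gripper is mounted at the origin on the work surface. World frame = base frame: x ahead of the robot, y to its left, z up, the work surface at z = 0. Lengths are in m, angles in rad, forces in N, time in s.
With the tool pointing down it reaches from about 0.425 to 1.025 m from the base axis. Payload 9.4 kg.
Tool frame: the origin (TCP) lies midway between the tips of the shut fingers; the grasp point (between the pads) lies 19 mm behind it (hold_point_z is the distance from the TCP to the grasp point, in m); y points along the fingers, z is the direction in which the jaws open and shut, and the axes are right-handed (so a half turn about y gives the same grasp; the last joint's range is limited). The gripper opens to 93 mm and grips with 3 to 60 N. Pads are 15 mm wide; open, the fingers measure 128 mm over their backs; the gripper's body (75 mm by 188 mm) begins 65 mm behind the grasp point.
Start: joints at [-1.246, 0.599, -0.003, 1.599, 0.002, 0.943, -0.08], TCP at [0.284, 0.667, 0.219] pointing down, gripper open.
Joint ranges: [-2.57, 2.57], [-0.35, 1.97], [-1.29, 1.29], [0.11, 2.56], [-1.05, 4.19], [0.11, 1.86], [-2.63, 2.63]. Speed limits (rad/s): [2.22, 2.22, 3.01, 3.01, 3.14, 3.14, 3.14].

### API

Orientations are given as a rotation vector (axis times angle).
In Python, from plant import read_state, read_camera, camera_model, sign_off, search_frame, regions_of, hold_point_z gives the robot as it stands.
- The arm moves only by the tool servo_tool, never from a script. Its argument "commands" is a list that holds one entry, the list of rows, each a list of 7 numbers: the shift along the world's x, y, z normalised to -1 to 1, where 1 is 0.02 m, then the turn, a rotation vector about the world's x, y, z normalised to -1 to 1, where 1 is pi/2 rad, then the closure in counts, from 0 (fully open) to 255 (shut). A call has 1 to 8 rows; each row shifts and turns the pose as measured when the row begins; what a row does not reach is not made up. A row lasts 1/12 s, in which the tool goes at most 41.7 mm and 7.16 degrees, less where a joint would pass 70% of its speed; a pose out of reach is approached as far as the arm can. A call with a number of a shift or a turn outside -1 to 1 is refused whole. A call with a gripper value outside its range is refused whole. The fingers move at their own pace and stop on an object; the grip force is fixed at half the most. Time passes only in rows, so rows that do not move let the fingers close. It gives the time, the measured TCP pose, the force and the opening at its end, in the units of the state.
- read_state(): the state, without advancing time (a new reading comes with each control period).
- read_camera(name): name is "scene" or "side" or "wrist"; returns the picture (384x512x3 uint8, red, green, blue); there is no depth.
- camera_model(name): a dict with "vfov" (degrees; the focal length in pixels is half the picture's height over the tangent of half this angle, whatever the lens; pixels are square), "cx", "cy" (the principal point, pixels), "R" (3x3) and "t" (3): a world point X has camera coordinates R X + t; the wrist camera has in their place "tool_from_camera" (4x4, takes a point from camera to tool coordinates, whose origin is the TCP and whose axes are the tool frame's). Camera axes: x right, y down, z forward; pixel columns grow to the right and rows downward; lengths in m; the calibration is good to about 2 mm. A picture is of the moment at which its call begins: read the wrist's pose just before it. camera_model takes no time and is no camera call.
- sign_off(): hands the job in, once; it reports no verdict.
Trained networks look in the newest picture that a camera, given by its name, has taken for a name from the list of things; names that differ only in an ending like _2 or _b are one class to them, and where a whole thing is asked for, a point or a joint stands for the part that bears it (a point fixed in the world has none). Each returns a list of dicts, best first, with "conf" (0 to 1); they miss things now and then, are a little off and sometimes report something else, mostly with a low value. They report only what shows in the picture. A call takes as long as a camera call.
- search_frame(camera, label): "box" ([left, top, right, bottom] as shares, 0 to 1, of the picture: columns of its width, rows of its height, round what is visible of it).
- regions_of(camera, label): "pixels" (384x512 bool, what is visible of it) and "box" ([left, top, right, bottom] as shares, 0 to 1, of the picture: columns of its width, rows of its height, round what is visible of it).
The state is a dict: "time": time; "q": joint angles; "joint_velocities": joint speeds; "tau": joint torques, N m; "tool_pos": TCP position; "ee_rot": TCP orientation; "ft_force": force on the tool from outside, world axes, zero at the start; "moment": the same for the moment, N m; "width": opening from 0.0 (shut) to 1.0 (fully open).
Only numpy, scipy, OpenCV 4.12 (cv2) and the standard library are available. Lean on these libraries where they do the work, as an engineer would, in place of code of your own. Each camera call takes 0.05 s, during which the arm holds its last target.

## Working session

There is one attempt and no reset: what is moved stays moved. The work goes in short steps, Python scripts to look and compute and a tool call to move; the robot and the scene stay as the last step left them, time stands still between calls to the robot, and variables do not carry over. Pictures are saved under pics/ and viewed, and the job is handed in when it is done.

Besides the shell and the picture viewer there is one more tool, called after "Call:" by a JSON object that holds its "api" and its "payload", one argument or row to a line. servo_tool: Moves the arm, as the interface text tells. Its arguments: {"type":"object","properties":{"commands":{"type":"array"}},"required":["commands"]}

```bash
ls; mkdir -p pics
python3 - <<'E'
from plant import *
import cv2,numpy as np
np.set_printoptions(precision=4,suppress=True)
s=read_state();print(s)
for c in ("scene","side"):
    im=read_camera(c);cv2.imwrite(f"pics/{c}0.png",im[:,:,::-1]);m=camera_model(c);print(c,m)
    for l in ("cartridge_mid","wing","unit","mouth","vial_a","rack"):
        try:
            print(l,[(round(d["conf"],2),(np.array(d["box"])*[512,384,512,384]).round(1)) for d in search_frame(c,l)])
        except Exception as e: print(l,e)
print(camera_model("wrist"),hold_point_z)
E
```

```text
pics
{'time': 0.0, 'q': array([-1.2457,  0.6001, -0.0025,  1.6002,  0.0018,  0.9429, -0.0798]), 'joint_velocities': array([-0.0004,  0.0018, -0.0007, -0.0004,  0.0004, -0.0003, -0.0014]), 'tau': array([  0.0002, -76.5066,   1.4975, -25.2335,  -0.0525,   0.0172,
         0.0002]), 'tool_pos': array([0.2833, 0.6668, 0.2177]), 'ee_rot': array([-1.5493,  0.3154, -0.3151]), 'ft_force': array([ 0.3825,  0.3368, -0.6356]), 'moment': array([-0.033 ,  0.0287, -0.0333]), 'width': 1.0011540615599561}
scene {'vfov': 48.3472689268001, 'cx': 247.9744283912068, 'cy': 195.92663578233498, 'R': array([[ 0.5672,  0.8235, -0.0091],
       [ 0.7101, -0.4946, -0.5011],
       [-0.4172,  0.2778, -0.8653]]), 't': array([-0.4031, -0.3108,  1.2872])}
cartridge_mid [(0.61, array([248.3, 155.4, 266.2, 190.4]))]
wing [(0.61, array([248.1, 156.2, 271.3, 189.2]))]
unit [(0.66, array([125.4, 220.3, 212.9, 338.8]))]
mouth [(0.77, array([122. , 221.2, 214.7, 335.4]))]
vial_a [(0.66, array([259.3, 235.4, 268.4, 259.6])), (0.53, array([295.9, 201.6, 314.4, 226. ]))]
rack [(0.94, array([287.1,  94.1, 353.2, 157. ]))]
si
[... 181 characters left out ...]
8, -0.7578]]), 't': array([0.5845, 0.0087, 1.0778])}
cartridge_mid [(0.67, array([277.6, 194.6, 299.3, 236.8]))]
wing [(0.73, array([272.7, 195.4, 301.1, 237.2])), (0.43, array([208.5,  92.5, 308.6, 162.8]))]
unit [(0.9, array([211.1,  92.5, 305.1, 160.7]))]
mouth [(0.55, array([209.2,  92.4, 308.4, 164.1]))]
vial_a [(0.53, array([214.6, 170.6, 228.8, 195.8]))]
rack [(0.9, array([253.9, 299.4, 349.3, 362.4]))]
{'vfov': 71.89326637218157, 'cx': 253.4908949291888, 'cy': 195.4754705066161, 'tool_from_camera': array([[ 0.0004,  0.958 ,  0.2866, -0.0802],
       [ 0.001 , -0.2866,  0.958 , -0.1649],
       [ 1.    , -0.0001, -0.001 ,  0.0003],
       [ 0.    ,  0.    ,  0.    ,  1.    ]])} 0.0188
```

Run:
```python
import cv2
a=cv2.imread("pics/scene0.png");b=cv2.imread("pics/side0.png")
cv2.imwrite("pics/sc_crop.png",cv2.resize(a[140:345,110:330],None,fx=2.7,fy=2.7,interpolation=cv2.INTER_CUBIC))
cv2.imwrite("pics/si_crop.png",cv2.resize(b[80:250,190:330],None,fx=3.5,fy=3.5,interpolation=cv2.INTER_CUBIC))
```

```text
(no output)
```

View pics/scene0.png

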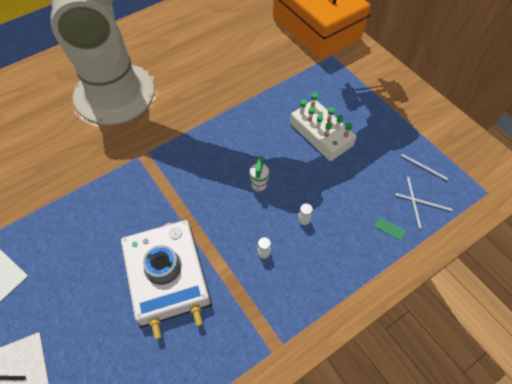

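View pics/side0.png

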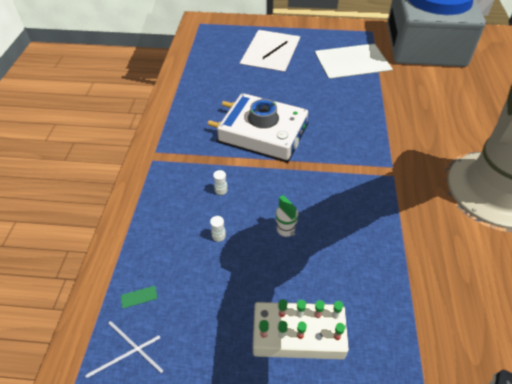

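View pics/sc_crop.png

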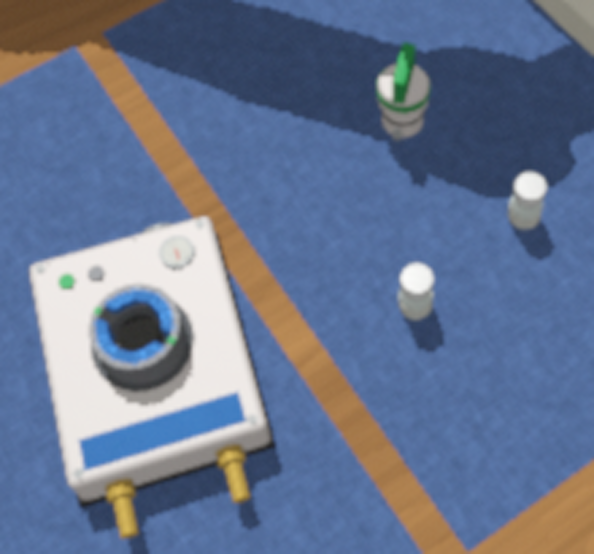

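View pics/si_crop.png

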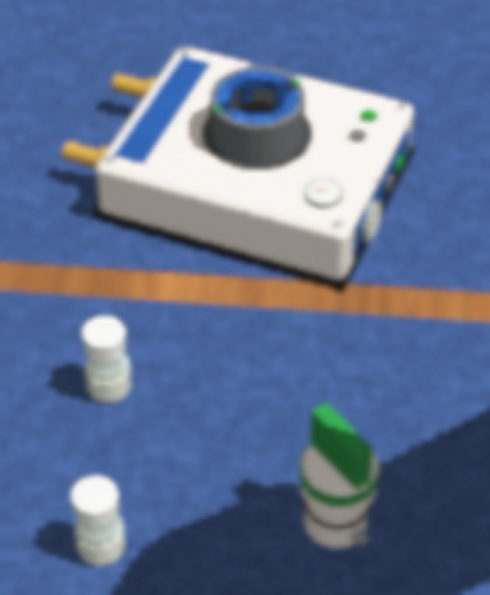

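Scene and side both show the unit (socket around (162,262) scene, (262,110) side), the cartridge (259,175)/(286,215), and the two green rim blocks. Now measuring these.

```bash
cat > h.py <<'E'
import numpy as np,cv2
from plant import *
from scipy.spatial.transform import Rotation as Ro
np.set_printoptions(precision=4,suppress=True)
def cam(name,state=None):
    m=camera_model(name);f=192/np.tan(np.radians(m["vfov"]/2))
    if name=="wrist":
        T=np.array(m["tool_from_camera"]);Rw=Ro.from_rotvec(state["ee_rot"]).as_matrix()
        A=Rw@T[:3,:3];o=Rw@T[:3,3]+state["tool_pos"]
        return f,m["cx"],m["cy"],A.T,-A.T@o
    return f,m["cx"],m["cy"],np.array(m["R"]),np.array(m["t"])
def ray(c,uv):
    f,cx,cy,R,t=c;d=R.T@np.array([(uv[0]-cx)/f,(uv[1]-cy)/f,1]);return -R.T@t,d
def onz(c,uv,z):
    o,d=ray(c,uv);return o+d*(z-o[2])/d[2]
def proj(c,X):
    f,cx,cy,R,t=c;p=(R@np.atleast_2d(X).T).T+t;return np.c_[f*p[:,0]/p[:,2]+cx,f*p[:,1]/p[:,2]+cy]
def tri(c1,u1,c2,u2):
    o1,d1=ray(c1,u1);o2,d2=ray(c2,u2);s=np.linalg.lstsq(np.c_[d1,-d2],o2-o1,rcond=None)[0]
    a,b=o1+s[0]*d1,o2+s[1]*d2;return (a+b)/2,np.linalg.norm(a-b)
E
python3 - <<'E'
from h import *
cs,cd=cam("scene"),cam("side")
for n,c,wins in (("scene",cs,[(240,150,285,195),(140,245,182,290)]),("side",cd,[(265,190,310,240),(240,95,285,125)])):
    im=cv2.imread(f"pics/{n}0.png");h=cv2.cvtColor(im,cv2.COLOR_BGR2HSV)
    m=cv2.inRange(h,(40,80,40),(85,255,255))
    for (x0,y0,x1,y1) in wins:
        k,l,st,ce=cv2.connectedComponentsWithStats(m[y0:y1,x0:x1])
        for i in range(1,k): print(n,st[i],ce[i]+[x0,y0], onz(c,ce[i]+[x0,y0],.094))
u1,u2=(162.2,262.5),(262,109.5)
for uv,c in((u1,cs),(u2,cd)): print(onz(c,uv,.091))
for r in (regions_of("scene","wing"),regions_of("side","wing"),regions_of("scene","cartridge_mid"),regions_of("side","cartridge_mid")):
    for d in r[:1]:
        p=d["pixels"];y,x=np.nonzero(p);print(d["conf"],x.mean(),y.mean(),p.sum(),np.array(d["box"])*[512,384,512,384])
E
```

```text
scene [ 16   6   8  22 117] [259.0427 165.9744] [0.5178 0.1664 0.094 ]
scene [ 9 24  1  1  1] [249. 174.] [0.5229 0.1333 0.094 ]
scene [10 26  5  4  5] [252.  177.6] [0.5354 0.1334 0.094 ]
scene [16 28 11  3 13] [261.4615 179.4615] [0.5526 0.1488 0.094 ]
scene [6 9 2 2 3] [146.3333 254.6667] [ 0.5668 -0.1662  0.094 ]
scene [31 20  4  3  7] [172.7143 265.7143] [ 0.6213 -0.1318  0.094 ]
side [ 11   5  22  29 280] [286.9071 208.75  ] [0.5141 0.1797 0.094 ]
side [34  8  1  2  2] [274.  103.5] [ 0.5647 -0.1631  0.094 ]
side [11 16  2  1  2] [251.5 111. ] [ 0.62   -0.1281  0.094 ]
[ 0.6008 -0.1466  0.091 ]
[ 0.5941 -0.1399  0.091 ]
0.83 258.24307036247336 174.31130063965884 469 [247.808  160.2048 268.3904 191.5008]
0.77 286.69255150554676 217.9001584786054 631 [273.408  197.1072 299.52   234.7008]
0.92 258.3544303797468 174.55274261603375 474 [249.088  155.2128 268.6976 192.8064]
0.7 286.4083094555874 217.04297994269342 698 [277.8112 193.4976 298.5984 240.1152]
```

Run:
```python
from h import *
from scipy.optimize import minimize
cs,cd=cam("scene"),cam("side")
print(tri(cs,(259,166),cd,(286.9,208.75)))
ms=[]
for n,c,(x0,y0,x1,y1) in (("scene",cs,(240,150,285,172)),("side",cd,(265,190,310,226))):
    im=cv2.imread(f"pics/{n}0.png");h=cv2.cvtColor(im,cv2.COLOR_BGR2HSV)
    m=cv2.inRange(h,(40,80,40),(85,255,255));z=np.zeros_like(m);z[y0:y1,x0:x1]=m[y0:y1,x0:x1]
    k,l,st,_=cv2.connectedComponentsWithStats(z);i=1+np.argmax(st[1:,4]);ms.append((c,(l==i).astype(float),st[i]))
def rend(c,p,S=4):
    x,y,a=p;P=np.array([[sx*.023,sy*.006,z] for sx in(-1,1) for sy in(-1,1) for z in(.070,.102)])
    R=np.array([[np.cos(a),-np.sin(a),0],[np.sin(a),np.cos(a),0],[0,0,1]])
    uv=proj(c,P@R.T+[x,y,0]);hl=cv2.convexHull(((uv+.5)*S).astype(np.float32)).round().astype(np.int32)
    im=np.zeros((384*S,512*S),np.uint8);cv2.fillConvexPoly(im,hl,255);return cv2.resize(im,(512,384),interpolation=cv2.INTER_AREA)/255
def cost(p): return sum(abs(rend(c,p)-m).sum() for c,m,_ in ms)
best=min((minimize(cost,[.527,.17,a],method="Nelder-Mead",options=dict(initial_simplex=[[.527,.17,a],[.535,.17,a],[.527,.178,a],[.527,.17,a+.3]],maxiter=60)) for a in np.arange(0,3.1,.4)),key=lambda r:r.fun)
print(best.x,best.fun)
s=read_state();print(Ro.from_rotvec(s["ee_rot"]).as_matrix())
for n,uv in(("scene",(320,125)),):print(onz(cs,uv,.045))
for uv in((264,249),(305,215)):print(onz(cs,uv,.03))
```

```text
(array([0.5131, 0.1708, 0.0835]), np.float64(0.0021273244051861666))
[0.514  0.1687 2.2893] 137.0392156862745
[[ 0.9204  0.0001  0.391 ]
 [-0.391  -0.      0.9204]
 [ 0.0001 -1.     -0.    ]]
[0.4764 0.3991 0.045 ]
[0.6796 0.067  0.03  ]
[0.664  0.2008 0.03  ]
```

Call:
{"api": "servo_tool", "payload": {
  "commands": [
    [[0.46,-1,-0.03,0,0,-0.012,0],[0.46,-1,-0.03,0,0,-0.012,0],[0.46,-1,-0.03,0,0,-0.012,0],[0.46,-1,-0.03,0,0,-0.012,0],[0.46,-1,-0.03,0,0,-0.012,0],[0.46,-1,-0.03,0,0,-0.012,0],[0.46,-1,-0.03,0,0,-0.012,0],[0.46,-1,-0.03,0,0,-0.012,0]]
  ]
}}

```text
time: 1.57
tool_pos: [0.3545, 0.5061, 0.2132]
ee_rot: [-1.524, 0.433, -0.429]
ft_force: [0.5, -0.4, 0.1]
width: 0.999
```

Call:
{"api": "servo_tool", "payload": {
  "commands": [
    [[0.46,-1,-0.03,0,0,-0.012,0],[0.46,-1,-0.03,0,0,-0.012,0],[0.46,-1,-0.03,0,0,-0.012,0],[0.46,-1,-0.03,0,0,-0.012,0],[0.46,-1,-0.03,0,0,-0.012,0],[0.46,-1,-0.03,0,0,-0.012,0],[0.46,-1,-0.03,0,0,-0.012,0],[0.46,-1,-0.03,0,0,-0.012,0]]
  ]
}}

```text
time: 2.23
tool_pos: [0.4314, 0.3384, 0.2098]
ee_rot: [-1.492, 0.554, -0.553]
ft_force: [0.2, 0.5, -0.8]
width: 1.003
```

Call:
{"api": "servo_tool", "payload": {
  "commands": [
    [[0.5,-1,-0.03,0,0,-0.012,0],[0.5,-1,-0.03,0,0,-0.012,0],[0.5,-1,-0.03,0,0,-0.012,0],[0.5,-1,-0.03,0,0,-0.012,0],[0.5,-1,-0.03,0,0,-0.012,0],[0.5,-1,-0.03,0,0,-0.012,0],[0.5,-1,-0.03,0,0,-0.012,0],[0.5,-1,0,0,0,-0.012,0]]
  ]
}}

```text
time: 2.9
tool_pos: [0.5152, 0.1705, 0.2072]
ee_rot: [-1.452, 0.674, -0.677]
ft_force: [0.4, 0.5, -0.5]
width: 0.999
```

Call:
{"api": "servo_tool", "payload": {
  "commands": [
    [[0,0,0,0,0,0,0]]
  ]
}}

```text
time: 2.98
tool_pos: [0.5171, 0.1662, 0.2076]
ee_rot: [-1.451, 0.677, -0.683]
ft_force: [0.2, 0.1, 0.7]
width: 0.998
```

Run:
```python
from h import *
s=read_state();im=read_camera("wrist");cv2.imwrite("pics/w1.png",im[:,:,::-1])
np.savez("w1.npz",p=s["tool_pos"],r=s["ee_rot"]);print(s["tool_pos"],Ro.from_rotvec(s["ee_rot"]).as_matrix())
print([(d["conf"],np.array(d["box"])*[512,384,512,384]) for d in search_frame("wrist","wing")])
```

```text
[0.5171 0.1662 0.2076] [[ 0.6429  0.0077  0.7659]
 [-0.7659  0.0072  0.6429]
 [-0.0006 -0.9999  0.0105]]
[(0.55, array([232.0896, 152.4864, 272.7936, 211.584 ]))]
```

View pics/w1.png

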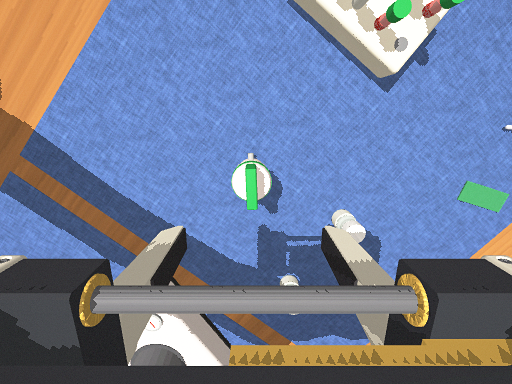

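Run:
```python
from h import *
d=np.load("w1.npz");s=dict(tool_pos=d["p"],ee_rot=d["r"]);c=cam("wrist",s)
im=cv2.imread("pics/w1.png");h=cv2.cvtColor(im,cv2.COLOR_BGR2HSV)
m=cv2.inRange(h,(45,120,140),(80,255,255));z=np.zeros_like(m);z[140:220,225:285]=m[140:220,225:285]
k,l,st,ce=cv2.connectedComponentsWithStats(z);i=1+np.argmax(st[1:,4]);print(st[i],ce[i])
y,x=np.nonzero(l==i);r=cv2.minAreaRect(np.c_[x,y].astype(np.float32));b=cv2.boxPoints(r);print(b)
W=np.array([onz(c,u,.102) for u in b]);print(W,W.mean(0))
print([np.linalg.norm(W[i]-W[i-1]) for i in range(4)])
e=W[1]-W[0] if np.linalg.norm(W[1]-W[0])>.03 else W[2]-W[1];print("yaw",np.arctan2(e[1],e[0])%np.pi)
cv2.imwrite("pics/w1c.png",cv2.resize(im[140:225,210:300],None,fx=6,fy=6,interpolation=cv2.INTER_NEAREST))
```

```text
[245 164  13  46 471] [251.0318 186.9342]
[[243.7185 164.1172]
 [255.5605 163.6943]
 [257.1758 208.9223]
 [245.3338 209.3452]]
[[0.489  0.1856 0.102 ]
 [0.498  0.1938 0.102 ]
 [0.5312 0.1572 0.102 ]
 [0.5216 0.1486 0.102 ]] [0.5099 0.1713 0.102 ]
[np.float64(0.049395847445399876), np.float64(0.012199632537403624), np.float64(0.04939190775854486), np.float64(0.012833391923141561)]
yaw 2.3064079600597687
```

View pics/w1c.png

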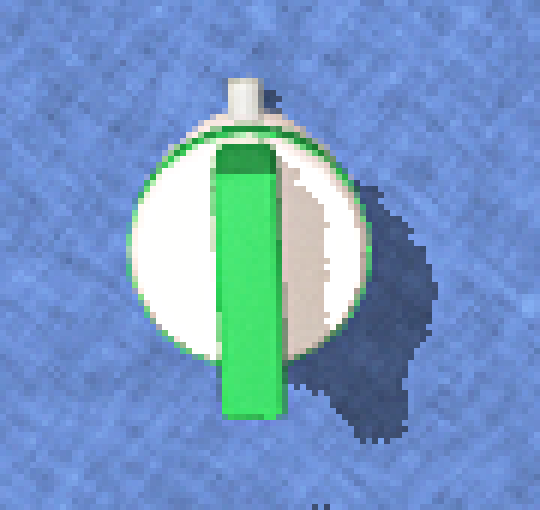

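Call:
{"api": "servo_tool", "payload": {
  "commands": [
    [[-0.1,0.05,-0.6,0,0,0.012,0],[-0.1,0.05,-0.9,0,0,0.012,0],[-0.08,0.05,-0.9,0,0,0,0],[0,0,-0.9,0,0,0,0],[0,0,-0.9,0,0,0,0],[0,0,-0.9,0,0,0,0],[0,0,-0.5,0,0,0,0],[0,0,0,0,0,0,0]]
  ]
}}

```text
time: 3.75
tool_pos: [0.5073, 0.1843, 0.0931]
ee_rot: [-1.456, 0.632, -0.636]
ft_force: [0.1, -0.4, 0.1]
width: 0.999
```

```bash
cat > st.py <<'E'
from h import *
s=read_state();R=Ro.from_rotvec(s["ee_rot"]).as_matrix()
print(s["time"],"pos",s["tool_pos"],"yaw",np.arctan2(R[1,2],R[0,2]),"y",R[:,1],"zz",R[2,2],"F",s["ft_force"],"M",s["moment"],"w",s["width"],"q",s["q"])
d=np.array([0,0,-1.]);print("levelling rotvec/(pi/2)",np.cross(R[:,1],d)/(np.pi/2))
E
python3 st.py
```

```text
3.75 pos [0.5073 0.1843 0.0931] yaw 0.7569489655544344 y [ 0.0099  0.0169 -0.9998] zz 0.018808993263134566 F [ 0.1283 -0.4278  0.1435] M [-0.0486  0.0422 -0.0635] w 0.9991643019397582 q [-0.4963  0.56    0.0712  2.1451 -0.1192  0.4241  0.429 ]
levelling rotvec/(pi/2) [-0.0108  0.0063  0.    ]
```

Call:
{"api": "servo_tool", "payload": {
  "commands": [
    [[0.1,-0.4,0,-0.011,0.006,-0.014,0],[0.1,-0.35,0,0,0,0,0],[0,0,0,0,0,0,0]]
  ]
}}

```text
time: 4.0
tool_pos: [0.5114, 0.1699, 0.0941]
ee_rot: [-1.472, 0.652, -0.653]
ft_force: [-0.5, -0.3, 0.1]
width: 0.997
```

```bash
python3 st.py
python3 - <<'E'
from h import *
s=read_state();im=read_camera("wrist");cv2.imwrite("pics/w2.png",im[:,:,::-1]);print(proj(cam("wrist",s),[[.5115,.1692,.102]]))
E
```

```text
4.0 pos [0.5114 0.1699 0.0941] yaw 0.7357222447465694 y [-0.0006 -0.0017 -1.    ] zz -0.0015658704207646146 F [-0.5337 -0.3408  0.1254] M [-0.0678  0.0523 -0.0227] w 0.9965700421169402 q [-0.4919  0.5628  0.0934  2.1353 -0.1117  0.4491  0.4237]
levelling rotvec/(pi/2) [ 0.0011 -0.0004  0.    ]
[[252.8868 244.8039]]
```

View pics/w2.png

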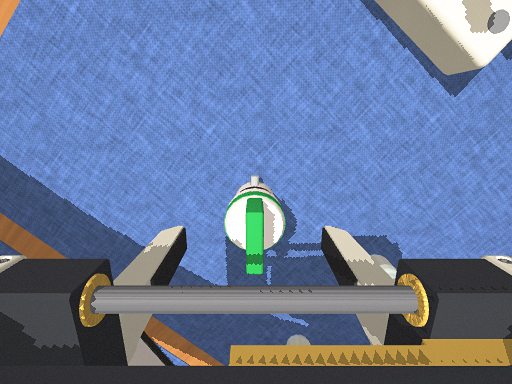

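Call:
{"api": "servo_tool", "payload": {
  "commands": [
    [[0,0,-0.5,0.001,0,0,0],[0,0,-0.5,0,0,0,0],[0,0,0,0,0,0,0]]
  ]
}}

```text
time: 4.3
tool_pos: [0.513, 0.171, 0.0748]
ee_rot: [-1.466, 0.65, -0.655]
ft_force: [0.9, 0.5, 0.1]
width: 1.0
```

```bash
python3 st.py
```

```text
4.3 pos [0.513  0.171  0.0748] yaw 0.7352327751812591 y [ 0.0044  0.0029 -1.    ] zz 0.00520581995675401 F [0.9332 0.4706 0.1112] M [-0.0036  0.0663  0.0133] w 0.9998731544767129 q [-0.482   0.5945  0.0807  2.1464 -0.1186  0.3994  0.4292]
levelling rotvec/(pi/2) [-0.0018  0.0028  0.    ]
```

Height 0.0748 leaves the tips about 5 mm above the head. Small shift, then close.

Call:
{"api": "servo_tool", "payload": {
  "commands": [
    [[-0.07,-0.08,0,-0.002,0.003,0,100],[0,0,0,0,0,0,160],[0,0,0,0,0,0,255],[0,0,0,0,0,0,255],[0,0,0,0,0,0,255],[0,0,0,0,0,0,255],[0,0,0,0,0,0,255],[0,0,0,0,0,0,255]]
  ]
}}

```text
time: 4.97
tool_pos: [0.5111, 0.1691, 0.0744]
ee_rot: [-1.472, 0.654, -0.652]
ft_force: [-0.1, 0.2, -0.5]
width: 0.475
```

```bash
python3 st.py
```

```text
4.9667 pos [0.5111 0.1691 0.0744] yaw 0.7351895629145451 y [-0.0019 -0.0008 -1.    ] zz -0.0019121896694238028 F [-0.121   0.1765 -0.4905] M [-0.0544  0.0309 -0.    ] w 0.474914765232869 q [-0.4819  0.5954  0.0823  2.1467 -0.1174  0.4056  0.4295]
levelling rotvec/(pi/2) [ 0.0005 -0.0012  0.    ]
```

Call:
{"api": "servo_tool", "payload": {
  "commands": [
    [[0,0,0,0,0,0,255],[0,0,0,0,0,0,255],[0,0,0,0,0,0,255],[0,0,0,0,0,0,255],[0,0,0,0,0,0,255],[0,0,0,0,0,0,255],[0,0,0,0,0,0,255],[0,0,0,0,0,0,255]]
  ]
}}

```text
time: 5.63
tool_pos: [0.5111, 0.1693, 0.0745]
ee_rot: [-1.472, 0.654, -0.652]
ft_force: [0.6, 0.4, 0.3]
width: 0.126
```

```bash
python3 st.py
```

```text
5.6333 pos [0.5111 0.1693 0.0745] yaw 0.7352989975239375 y [-0.0016 -0.0006 -1.    ] zz -0.0015698515368055554 F [0.6495 0.4161 0.3043] M [-0.0517  0.0509  0.0166] w 0.12603353244578555 q [-0.482   0.5951  0.0823  2.1468 -0.1174  0.4055  0.4295]
levelling rotvec/(pi/2) [ 0.0004 -0.001   0.    ]
```

Call:
{"api": "servo_tool", "payload": {
  "commands": [
    [[0,0,0.4,0,0,0,255],[0,0,0.8,0,0,0,255],[0,0,1,0,0,0,255],[0,0,1,0,0,0,255],[0,0,1,0,0,0,255],[0,0,1,0,0,0,255],[0,0,1,0,0,0,255],[0,0,1,0,0,0,255]]
  ]
}}

```text
time: 6.3
tool_pos: [0.5062, 0.167, 0.2229]
ee_rot: [-1.48, 0.661, -0.647]
ft_force: [0.1, -0.1, -1.9]
width: 0.127
```

```bash
python3 st.py
```

```text
6.3 pos [0.5062 0.167  0.2229] yaw 0.7349597455683978 y [-0.0122 -0.0054 -0.9999] zz -0.012650251969991255 F [ 0.0891 -0.1445 -1.8988] M [-0.002   0.0096  0.0076] w 0.1272843849012067 q [-0.5291  0.3719  0.1406  2.0307 -0.0739  0.7571  0.3913]
levelling rotvec/(pi/2) [ 0.0034 -0.0078  0.    ]
```

Lifted (−1.5 N of weight shows). Now over to a viewing pose while turning.

Call:
{"api": "servo_tool", "payload": {
  "commands": [
    [[0.5,-1,0.1,0.003,-0.007,0.055,255],[0.5,-1,0,0,0,0.055,255],[0.5,-1,0,0,0,0.055,255],[0.5,-1,0,0,0,0.055,255],[0.5,-1,0,0,0,0.055,255],[0.5,-1,0,0,0,0.055,255],[0.5,-1,0,0,0,0.055,255],[0.5,-1,0,0,0,0.055,255]]
  ]
}}

```text
time: 6.97
tool_pos: [0.586, 0.0067, 0.2351]
ee_rot: [-1.563, 0.079, -0.084]
ft_force: [-0.2, 0.0, -1.7]
width: 0.123
```

Call:
{"api": "servo_tool", "payload": {
  "commands": [
    [[0.5,-1,0,0,0,0.055,255],[0.5,-1,0,0,0,0.055,255],[0.5,-1,0,0,0,0.055,255],[0.5,-1,0,0,0,0.055,255],[0.5,-0.8,0,0,0,0.055,255],[0.5,-0.5,0,0,0,0.055,255],[0.4,-0.2,0,0,0,0,255],[0,0,0,0,0,0,255]]
  ]
}}

```text
time: 7.63
tool_pos: [0.6541, -0.1177, 0.2377]
ee_rot: [-1.541, -0.338, 0.342]
ft_force: [-0.3, 0.3, -2.2]
width: 0.127
```

```bash
python3 st.py
python3 - <<'E'
from h import *
s=read_state();im=read_camera("wrist");cv2.imwrite("pics/w3.png",im[:,:,::-1]);np.savez("w3.npz",p=s["tool_pos"],r=s["ee_rot"])
print(proj(cam("wrist",s),[[.594,-.146,.091]]))
E
```

```text
7.6333 pos [ 0.6541 -0.1177  0.2377] yaw 2.003975308534444 y [-0.0031  0.0022 -1.    ] zz 0.003283118386458894 F [-0.2667  0.2744 -2.2474] M [ 0.0659  0.0132 -0.0089] w 0.12689529992152124 q [ 0.1959  0.5123 -0.1552  1.7181  0.0927  0.9217  2.0079]
levelling rotvec/(pi/2) [-0.0014 -0.002  -0.    ]
[[252.5732 129.0377]]
```

View pics/w3.png

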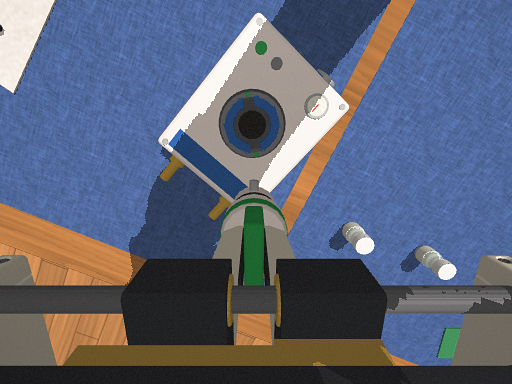

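Run:
```python
import cv2,numpy as np
im=cv2.imread("pics/w3.png")
c=im[80:215,200:300].astype(float);c=np.clip(255*(c/255)**.6*1.1,0,255).astype(np.uint8)
cv2.imwrite("pics/w3c.png",cv2.resize(c,None,fx=4.4,fy=4.4,interpolation=cv2.INTER_NEAREST))
```

```text
(no output)
```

View pics/w3c.png

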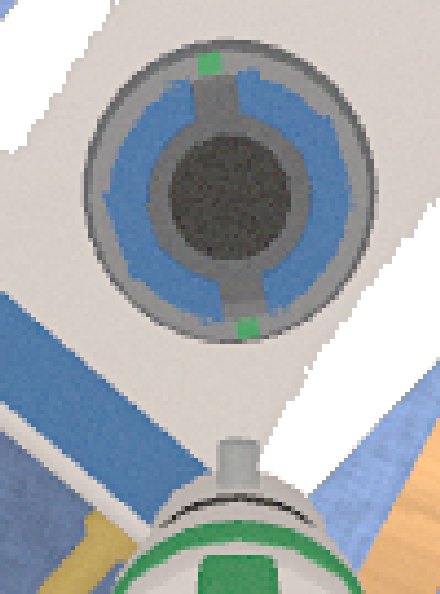

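Run:
```python
from h import *
d=np.load("w3.npz");c=cam("wrist",dict(tool_pos=d["p"],ee_rot=d["r"]))
im=cv2.imread("pics/w3.png");h=cv2.cvtColor(im,cv2.COLOR_BGR2HSV)
m=cv2.inRange(h,(45,90,40),(80,255,255));z=np.zeros_like(m);z[80:165,215:290]=m[80:165,215:290]
k,l,st,ce=cv2.connectedComponentsWithStats(z);g=[ce[i] for i in range(1,k) if st[i][4]>8];print(g,st[1:])
for zz in(.091,.094):
    a,b=[onz(c,u,zz) for u in g];print(zz,a,b,(a+b)/2,np.linalg.norm(a-b),np.arctan2(*(b-a)[1::-1]))
q=lambda x,y:(200+(x)/4.4-.5,80+y/4.4-.5)
a,b=onz(c,q(215,90),.091),onz(c,q(243,295),.091);print("slots",a,b,(a+b)/2,np.arctan2(*(b-a)[1::-1]))
# blue lip annulus
mb=cv2.inRange(h,(95,90,60),(125,255,255));z=np.zeros_like(mb);z[95:155,220:285]=mb[95:155,220:285]
k,l,st,ce=cv2.connectedComponentsWithStats(z);print([(st[i],ce[i]) for i in range(1,k) if st[i][4]>100])
pts=np.argwhere(np.isin(l,[i for i in range(1,k) if st[i][4]>100]))[:,::-1]
W=np.array([onz(c,u,.091) for u in pts]);
p=W[:,:2];n=p.mean(0);print("blue mean",n)
print("outer circle",cv2.minEnclosingCircle((p*1000).astype(np.float32)))
for (x,y) in((84,192),(378,192),(231,40),(231,344)): print(onz(c,q(x,y),.091))
# pin of cartridge:
```

```text
[array([247.2593,  94.037 ]), array([255.7778, 153.963 ])] [[245  92   6   5  27]
 [253 152   6   5  27]]
0.091 [ 0.5624 -0.167   0.091 ] [ 0.6182 -0.1307  0.091 ] [ 0.5903 -0.1489  0.091 ] 0.06656179319972577 0.5768649021261112
0.094 [ 0.5626 -0.1669  0.094 ] [ 0.6179 -0.1309  0.094 ] [ 0.5902 -0.1489  0.094 ] 0.06592131474112409 0.5768649021261125
slots [ 0.5675 -0.1633  0.091 ] [ 0.6109 -0.1354  0.091 ] [ 0.5892 -0.1494  0.091 ] 0.5713529532082863
[(array([253,  95,  28,  57, 596], dtype=int32), array([267.9849, 121.3658])), (array([223,  98,  28,  56, 591], dtype=int32), array([235.0812, 126.6379]))]
blue mean [ 0.5897 -0.1492]
outer circle ((590.2931518554688, -148.92715454101562), 32.54518508911133)
[ 0.6043 -0.1838  0.091 ]
[ 0.5724 -0.1148  0.091 ]
[ 0.5551 -0.1646  0.091 ]
[ 0.624  -0.1329  0.091 ]
```

The wrist picture shows both slots clearly (pixels ~(248,100) and (255,147)), with centre at (0.590, −0.149) and slot line at 0.574 rad. That fits the fixed cameras to within 3 mm. I'll approach 0.15 rad counter-clockwise of the slots and turn clockwise to find them.

Call:
{"api": "servo_tool", "payload": {
  "commands": [
    [[-0.5,-0.25,0,0,0,0.03,255],[-0.6,-0.3,-0.1,0,0,0.035,255],[-0.6,-0.3,-0.3,0,0,0.035,255],[-0.6,-0.3,-0.5,0,0,0.035,255],[-0.6,-0.3,-0.6,0,0,0.035,255],[-0.2,-0.1,-0.5,0,0,0.015,255],[0,0,-0.2,0,0,0,255],[0,0,0,0,0,0,255]]
  ]
}}

```text
time: 8.35
tool_pos: [0.5854, -0.1378, 0.1936]
ee_rot: [-1.489, -0.565, 0.573]
ft_force: [0.9, 0.0, -2.8]
width: 0.125
```

```bash
python3 st.py
```

```text
8.35 pos [ 0.5854 -0.1378  0.1936] yaw 2.2992842651868433 y [-0.0066  0.0037 -1.    ] zz 0.007149248768596683 F [ 0.9072  0.0414 -2.7784] M [0.1003 0.0238 0.0161] w 0.1247922176229678 q [ 0.3004  0.4916 -0.2339  1.8996  0.1527  0.7746  2.2824]
levelling rotvec/(pi/2) [-0.0023 -0.0042 -0.    ]
```

Call:
{"api": "servo_tool", "payload": {
  "commands": [
    [[0.13,-0.3,0,-0.002,-0.004,0,255],[0.1,-0.25,-0.2,0,0,0,255],[0,0,-0.2,0,0,0,255],[0,0,0,0,0,0,255]]
  ]
}}

```text
time: 8.68
tool_pos: [0.5933, -0.1474, 0.1862]
ee_rot: [-1.496, -0.571, 0.566]
ft_force: [1.0, 0.1, -1.9]
width: 0.128
```

```bash
python3 st.py
```

```text
8.6833 pos [ 0.5933 -0.1474  0.1862] yaw 2.297086197821696 y [ 0.0033  0.0004 -1.    ] zz -0.001836703874853518 F [ 0.9979  0.0766 -1.917 ] M [ 0.0553  0.0297 -0.0014] w 0.12764196891768284 q [ 0.3082  0.5074 -0.2282  1.892   0.1597  0.7565  2.2887]
levelling rotvec/(pi/2) [-0.0003  0.0021  0.    ]
```

Call:
{"api": "servo_tool", "payload": {
  "commands": [
    [[-0.15,-0.08,-0.2,0,0.002,0,255],[0,0,-0.2,0,0,0,255],[0,0,-0.2,0,0,0,255],[0,0,0,0,0,0,255]]
  ]
}}

```text
time: 9.02
tool_pos: [0.5909, -0.149, 0.173]
ee_rot: [-1.495, -0.568, 0.567]
ft_force: [-0.1, -1.1, -1.6]
width: 0.128
```

```bash
python3 st.py;python3 - <<'E'
from h import *
a=read_camera("scene")[:,:,::-1][200:320,110:230];b=read_camera("side")[:,:,::-1][50:170,200:320];w=read_camera("wrist")[:,:,::-1];cv2.imwrite("pics/w4.png",w)
cv2.imwrite("pics/n4.png",np.hstack([cv2.resize(x,(395,395)) for x in(a,b)]))
E
```

```text
9.0167 pos [ 0.5909 -0.149   0.173 ] yaw 2.2962838206422838 y [ 0.0004  0.0006 -1.    ] zz 0.0001696926281337663 F [-0.0734 -1.1037 -1.6499] M [0.0837 0.0608 0.0287] w 0.12829607378347907 q [ 0.3079  0.522  -0.2241  1.906   0.1658  0.731   2.2852]
levelling rotvec/(pi/2) [-0.0004  0.0002  0.    ]
```

View pics/n4.png

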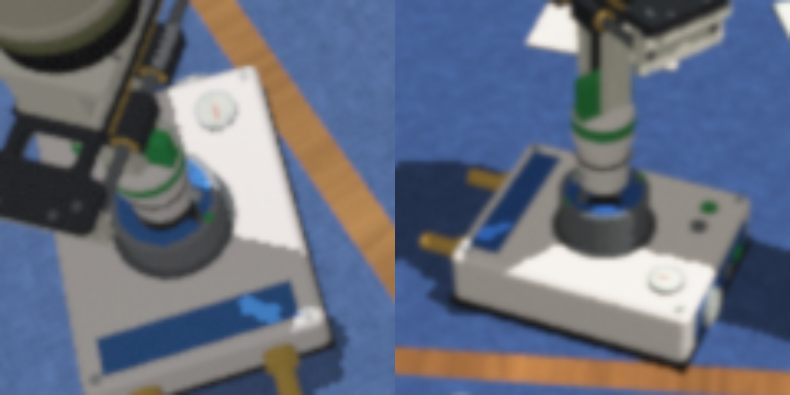

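View pics/w4.png

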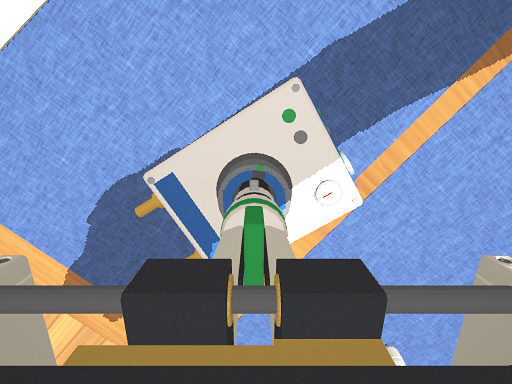

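Side and wrist views show the foot centred above the bore (wrist ring centre about column 255). Lowering.

Call:
{"api": "servo_tool", "payload": {
  "commands": [
    [[-0.04,0,-0.2,0,0,0,255],[0,0,-0.2,0,0,0,255],[0,0,-0.2,0,0,0,255],[0,0,0,0,0,0,255]]
  ]
}}

```text
time: 9.5
tool_pos: [0.5909, -0.149, 0.1614]
ee_rot: [-1.496, -0.57, 0.565]
ft_force: [-0.2, -0.0, -1.6]
width: 0.127
```

```bash
python3 st.py
```

```text
9.5 pos [ 0.5909 -0.149   0.1614] yaw 2.2963671753044332 y [ 0.0029  0.0002 -1.    ] zz -0.001772776597329162 F [-0.171  -0.0286 -1.5509] M [0.0783 0.0527 0.026 ] w 0.1266642683384628 q [ 0.3049  0.5353 -0.2202  1.9178  0.1722  0.7036  2.2795]
levelling rotvec/(pi/2) [-0.0001  0.0019  0.    ]
```

Call:
{"api": "servo_tool", "payload": {
  "commands": [
    [[0,0,-0.12,0,0.002,0,255],[0,0,-0.12,0,0,0,255],[0,0,-0.12,0,0,0,255]]
  ]
}}

```text
time: 9.75
tool_pos: [0.591, -0.149, 0.1537]
ee_rot: [-1.495, -0.567, 0.568]
ft_force: [0.2, -0.9, -2.5]
width: 0.124
```

```bash
python3 st.py
```

```text
9.75 pos [ 0.591  -0.149   0.1537] yaw 2.2964080400996263 y [-0.0004  0.0002 -1.    ] zz 0.00035301509322555047 F [ 0.2435 -0.9194 -2.5166] M [0.0642 0.0272 0.0383] w 0.12443774313547358 q [ 0.302   0.5461 -0.2172  1.9214  0.176   0.6926  2.2759]
levelling rotvec/(pi/2) [-0.0001 -0.0002 -0.    ]
```

Call:
{"api": "servo_tool", "payload": {
  "commands": [
    [[0,0,-0.06,0,0,0,255],[0,0,-0.06,0,0,0,255]]
  ]
}}

```text
time: 9.92
tool_pos: [0.5914, -0.1491, 0.1513]
ee_rot: [-1.495, -0.568, 0.567]
ft_force: [-1.6, 0.6, 10.3]
width: 0.123
```

```bash
python3 st.py
```

```text
9.9167 pos [ 0.5914 -0.1491  0.1513] yaw 2.2961409570608526 y [ 0.0003 -0.     -1.    ] zz -0.00020557573088986203 F [-1.6466  0.5666 10.3191] M [ 0.0842  0.54   -0.1353] w 0.12345906424354089 q [ 0.3012  0.5493 -0.2162  1.9228  0.1774  0.6874  2.2745]
levelling rotvec/(pi/2) [0.     0.0002 0.    ]
```

Pins rest on the lip at ~12 N. Turning clockwise under light pressure.

Call:
{"api": "servo_tool", "payload": {
  "commands": [
    [[0,0,-0.03,0,0,-0.025,255],[0,0,-0.03,0,0,-0.025,255]]
  ]
}}

```text
time: 10.08
tool_pos: [0.5913, -0.1491, 0.1503]
ee_rot: [-1.511, -0.506, 0.505]
ft_force: [-0.1, 0.6, -1.9]
width: 0.124
```

```bash
python3 st.py
```

```text
10.0833 pos [ 0.5913 -0.1491  0.1503] yaw 2.216222852332286 y [ 0.0003  0.0001 -1.    ] zz -7.229609103615031e-05 F [-0.0667  0.5755 -1.8697] M [0.122  0.1346 0.0517] w 0.1242548930931642 q [ 0.2856  0.5489 -0.1932  1.9248  0.1593  0.6822  2.2124]
levelling rotvec/(pi/2) [-0.0001  0.0002  0.    ]
```

Call:
{"api": "servo_tool", "payload": {
  "commands": [
    [[0,0,-0.03,0,0,-0.022,255],[0,0,-0.05,0,0,-0.022,255],[0,0,-0.05,0,0,0,255]]
  ]
}}

```text
time: 10.33
tool_pos: [0.5913, -0.1489, 0.1476]
ee_rot: [-1.524, -0.448, 0.447]
ft_force: [-0.2, 0.1, -1.8]
width: 0.129
```

```bash
python3 st.py
```

```text
10.3333 pos [ 0.5913 -0.1489  0.1476] yaw 2.1418150211922193 y [ 0.0004  0.0002 -1.    ] zz -7.986309850482876e-05 F [-0.2209  0.0746 -1.8167] M [0.0511 0.0361 0.0238] w 0.1285756340497279 q [ 0.2702  0.5509 -0.1708  1.9282  0.1427  0.6736  2.1542]
levelling rotvec/(pi/2) [-0.0001  0.0003  0.    ]
```

Pins have dropped into the slots. Pushing down against the spring.

Call:
{"api": "servo_tool", "payload": {
  "commands": [
    [[0,0,-0.12,0,0,0,255],[0,0,-0.12,0,0,0,255],[0,0,-0.12,0,0,0,255]]
  ]
}}

```text
time: 10.58
tool_pos: [0.5914, -0.1489, 0.1408]
ee_rot: [-1.524, -0.45, 0.449]
ft_force: [0.0, 0.2, 4.9]
width: 0.126
```

```bash
python3 st.py
```

```text
10.5833 pos [ 0.5914 -0.1489  0.1408] yaw 2.144726089672679 y [ 0.001  -0.0003 -1.    ] zz -0.0007262534186760483 F [0.0414 0.228  4.8948] M [ 0.0767  0.503  -0.0233] w 0.12609613518122828 q [ 0.2687  0.5596 -0.1694  1.9336  0.1469  0.6591  2.1531]
levelling rotvec/(pi/2) [0.0002 0.0006 0.    ]
```

Call:
{"api": "servo_tool", "payload": {
  "commands": [
    [[0,0,-0.12,0,0,0,255],[0,0,-0.12,0,0,0,255],[0,0,-0.08,0,0,0,255]]
  ]
}}

```text
time: 10.83
tool_pos: [0.5914, -0.1489, 0.1347]
ee_rot: [-1.524, -0.452, 0.45]
ft_force: [-1.9, 0.1, 7.2]
width: 0.132
```

```bash
python3 st.py
```

```text
10.8333 pos [ 0.5914 -0.1489  0.1347] yaw 2.146080997579283 y [ 0.0014 -0.0003 -1.    ] zz -0.0010104526279210435 F [-1.9252  0.0631  7.2307] M [ 0.2048  0.7138 -0.075 ] w 0.13187932771537014 q [ 0.2675  0.5674 -0.1679  1.9384  0.1499  0.6461  2.1517]
levelling rotvec/(pi/2) [0.0002 0.0009 0.    ]
```

Call:
{"api": "servo_tool", "payload": {
  "commands": [
    [[0,0,-0.06,0,0,0,255],[0,0,-0.06,0,0,0,255]]
  ]
}}

```text
time: 11.0
tool_pos: [0.5914, -0.1489, 0.1328]
ee_rot: [-1.524, -0.452, 0.45]
ft_force: [-2.5, 0.7, 8.5]
width: 0.126
```

```bash
python3 st.py
```

```text
11.0 pos [ 0.5914 -0.1489  0.1328] yaw 2.1467762803683046 y [ 0.0016 -0.0003 -1.    ] zz -0.0011641874494233706 F [-2.4696  0.7397  8.5368] M [ 0.2215  0.7911 -0.0717] w 0.12556235039068014 q [ 0.2672  0.5699 -0.1675  1.94    0.151   0.6419  2.1515]
levelling rotvec/(pi/2) [0.0002 0.001  0.    ]
```

Call:
{"api": "servo_tool", "payload": {
  "commands": [
    [[-0.03,0,-0.05,0,0,0,255],[0,0,-0.03,0,0,-0.03,255],[0,0,-0.02,0,0,-0.04,255],[0,0,-0.02,0,0,-0.04,255]]
  ]
}}

```text
time: 11.33
tool_pos: [0.5912, -0.1487, 0.1321]
ee_rot: [-1.549, -0.317, 0.312]
ft_force: [-2.7, 1.3, 9.0]
width: 0.125
```

```bash
python3 st.py
```

```text
11.3333 pos [ 0.5912 -0.1487  0.1321] yaw 1.972047028624313 y [ 0.0033 -0.0005 -1.    ] zz -0.0017932736585363207 F [-2.6771  1.2587  8.9774] M [0.313  0.8071 0.0888] w 0.12520517095159833 q [ 0.2329  0.5676 -0.117   1.9446  0.1066  0.6318  2.0201]
levelling rotvec/(pi/2) [0.0003 0.0021 0.    ]
```

Call:
{"api": "servo_tool", "payload": {
  "commands": [
    [[-0.03,-0.02,-0.02,0,0.002,-0.045,255],[0,0,-0.02,0,0,-0.045,255],[0,0,-0.02,0,0,-0.045,255],[0,0,-0.02,0,0,-0.045,255],[0,0,-0.02,0,0,-0.045,255],[0,0,-0.02,0,0,-0.045,255]]
  ]
}}

```text
time: 11.83
tool_pos: [0.5911, -0.1483, 0.1326]
ee_rot: [-1.571, 0.029, -0.033]
ft_force: [-2.0, 1.0, 8.0]
width: 0.126
```

```bash
python3 st.py
```

```text
11.8333 pos [ 0.5911 -0.1483  0.1326] yaw 1.5315040047679944 y [ 0.0024 -0.0008 -1.    ] zz -0.0006795086210683032 F [-1.9582  0.9657  8.0189] M [0.2077 0.7031 0.0117] w 0.12592952492754625 q [ 0.1452  0.565   0.0109  1.9498 -0.0093  0.6244  1.6934]
levelling rotvec/(pi/2) [0.0005 0.0015 0.    ]
```

Call:
{"api": "servo_tool", "payload": {
  "commands": [
    [[-0.02,-0.03,-0.03,0,0.001,-0.045,255],[0,0,-0.03,0,0,-0.045,255],[0,0,-0.03,0,0,-0.045,255],[0,0,-0.03,0,0,-0.045,255],[0,0,-0.03,0,0,-0.045,255],[0,0,-0.03,0,0,-0.045,255]]
  ]
}}

```text
time: 12.33
tool_pos: [0.5913, -0.148, 0.132]
ee_rot: [-1.538, 0.374, -0.379]
ft_force: [-2.4, 0.6, 9.2]
width: 0.128
```

```bash
python3 st.py
```

```text
12.3333 pos [ 0.5913 -0.148   0.132 ] yaw 1.090799756157669 y [ 0.003  -0.0009 -1.    ] zz 0.000534170452970939 F [-2.4371  0.6148  9.218 ] M [0.1957 0.7597 0.1033] w 0.12750609456415898 q [ 0.0581  0.5698  0.139   1.9563 -0.1282  0.6207  1.3704]
levelling rotvec/(pi/2) [0.0006 0.0019 0.    ]
```

Call:
{"api": "servo_tool", "payload": {
  "commands": [
    [[-0.03,-0.04,-0.02,0,0.002,-0.045,255],[0,0,-0.02,0,0,-0.045,255],[0,0,-0.02,0,0,-0.045,255],[0,0,-0.02,0,0,-0.03,255]]
  ]
}}

```text
time: 12.67
tool_pos: [0.5914, -0.1481, 0.1324]
ee_rot: [-1.49, 0.585, -0.588]
ft_force: [-2.2, 1.1, 8.2]
width: 0.127
```

```bash
python3 st.py
```

```text
12.6667 pos [ 0.5914 -0.1481  0.1324] yaw 0.8205172105202468 y [ 0.0016 -0.0006 -1.    ] zz 0.000630629194515675 F [-2.17    1.0747  8.2389] M [0.1666 0.7198 0.0752] w 0.127456615745093 q [ 0.0055  0.5755  0.2183  1.9582 -0.2017  0.6268  1.1739]
levelling rotvec/(pi/2) [0.0004 0.001  0.    ]
```

Call:
{"api": "servo_tool", "payload": {
  "commands": [
    [[-0.03,-0.02,0,0,0.001,-0.025,255],[0,0,0,0,0,-0.02,255],[0,0,0,0,0,0,255]]
  ]
}}

```text
time: 12.92
tool_pos: [0.5915, -0.1483, 0.1336]
ee_rot: [-1.473, 0.643, -0.646]
ft_force: [-2.6, 0.7, 6.0]
width: 0.126
```

```bash
python3 st.py
```

```text
12.9167 pos [ 0.5915 -0.1483  0.1336] yaw 0.7455817177902435 y [ 0.0017 -0.0009 -1.    ] zz 0.0005863493964007871 F [-2.576   0.7375  6.0395] M [ 0.0734  0.7629 -0.0026] w 0.12552437207558062 q [-0.0098  0.5759  0.2413  1.9581 -0.2214  0.6309  1.1189]
levelling rotvec/(pi/2) [0.0006 0.0011 0.    ]
```

Call:
{"api": "servo_tool", "payload": {
  "commands": [
    [[0,0,0.08,0,0,0,255],[0,0,0.1,0,0,0,255]]
  ]
}}

```text
time: 13.08
tool_pos: [0.5914, -0.1482, 0.1375]
ee_rot: [-1.474, 0.642, -0.645]
ft_force: [-0.5, 0.1, 4.4]
width: 0.124
```

```bash
python3 st.py
```

```text
13.0833 pos [ 0.5914 -0.1482  0.1375] yaw 0.7466688368195042 y [ 0.0016 -0.0011 -1.    ] zz 0.00039234015683042855 F [-0.5158  0.0513  4.4004] M [0.0573 0.4952 0.0383] w 0.1239423861535587 q [-0.0116  0.5707  0.2435  1.9555 -0.2189  0.6387  1.1176]
levelling rotvec/(pi/2) [0.0007 0.001  0.    ]
```

Risen past the lip underside and still pushed up by the spring, so the pins are entering the pockets.

Call:
{"api": "servo_tool", "payload": {
  "commands": [
    [[0,0,0.06,0,0,0,255],[0,0,0.05,0,0,0,255]]
  ]
}}

```text
time: 13.25
tool_pos: [0.5913, -0.1482, 0.1399]
ee_rot: [-1.474, 0.642, -0.645]
ft_force: [0.8, 0.0, -10.3]
width: 0.127
```

```bash
python3 st.py
```

```text
13.25 pos [ 0.5913 -0.1482  0.1399] yaw 0.7476859632167968 y [ 0.0015 -0.0012 -1.    ] zz 0.0002347409864544292 F [  0.8295   0.018  -10.2955] M [-0.023  -0.2369 -0.0624] w 0.12739449357160373 q [-0.0125  0.5675  0.2447  1.954  -0.2172  0.6434  1.1172]
levelling rotvec/(pi/2) [0.0008 0.0009 0.    ]
```

Upward motion now stops at 0.140 (expected locked height 0.1395) with −10 N, so it is locked. A small counter-turn test will confirm it before I open.

Call:
{"api": "servo_tool", "payload": {
  "commands": [
    [[0,0,-0.04,0,0,0.006,255],[0,0,0,0,0,0.006,255],[0,0,0,0,0,0,255]]
  ]
}}

```text
time: 13.5
tool_pos: [0.5914, -0.1483, 0.1391]
ee_rot: [-1.479, 0.625, -0.628]
ft_force: [-1.3, 0.6, 4.1]
width: 0.127
```

```bash
python3 st.py
```

```text
13.5 pos [ 0.5914 -0.1483  0.1391] yaw 0.7690277747109613 y [ 0.0017 -0.0013 -1.    ] zz 0.00033339752568728453 F [-1.3387  0.5991  4.1364] M [ 0.0832  0.5245 -0.0561] w 0.12723585387753325 q [-0.0079  0.5679  0.2379  1.9543 -0.212   0.6412  1.1333]
levelling rotvec/(pi/2) [0.0008 0.0011 0.    ]
```

Call:
{"api": "servo_tool", "payload": {
  "commands": [
    [[0,0,0.03,0,0,-0.014,255],[0,0,0,0,0,0,255],[0,0,0,0,0,0,200],[0,0,0,0,0,0,120],[0,0,0,0,0,0,0],[0,0,0,0,0,0,0],[0,0,0,0,0,0,0],[0,0,0,0,0,0,0]]
  ]
}}

```text
time: 14.17
tool_pos: [0.592, -0.1484, 0.1386]
ee_rot: [-1.474, 0.643, -0.647]
ft_force: [0.5, 0.1, 0.3]
width: 0.511
```

Call:
{"api": "servo_tool", "payload": {
  "commands": [
    [[0,0,0,0,0,0,0],[0,0,0,0,0,0,0],[0,0,0,0,0,0,0],[0,0,0,0,0,0,0],[0,0,0,0,0,0,0]]
  ]
}}

```text
time: 14.58
tool_pos: [0.5921, -0.1484, 0.1386]
ee_rot: [-1.474, 0.643, -0.647]
ft_force: [0.3, -0.0, 0.2]
width: 0.867
```

```bash
python3 st.py
python3 - <<'E'
from h import *
w=read_camera("wrist")[:,:,::-1];cv2.imwrite("pics/w5.png",w)
E
```

```text
14.5833 pos [ 0.5921 -0.1484  0.1386] yaw 0.7452900597938044 y [ 0.0022 -0.0019 -1.    ] zz 0.00030452377874512493 F [ 0.2728 -0.0379  0.2396] M [-0.0157  0.0412  0.0073] w 0.8671202822852148 q [-0.0129  0.5698  0.2451  1.9539 -0.2183  0.6405  1.1156]
levelling rotvec/(pi/2) [0.0012 0.0014 0.    ]
```

View pics/w5.png

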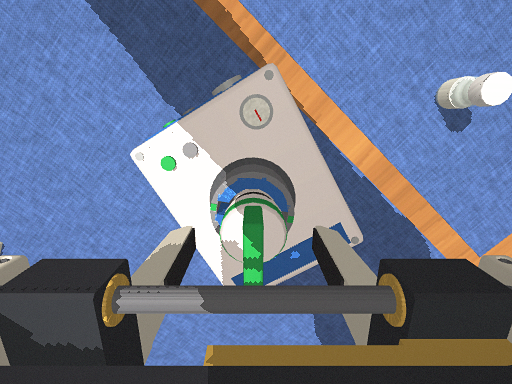

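The fingers are clear on both sides of the wing (wing at column 253, fingers at 192 and 315). Retreating straight up.

Call:
{"api": "servo_tool", "payload": {
  "commands": [
    [[0,0,0.4,0,0,0,0],[0,0,0.8,0,0,0,0],[0,0,1,0,0,0,0],[0,0,1,0,0,0,0],[0,0,1,0,0,0,0],[0,0,0.8,0,0,0,0],[0,0,0.5,0,0,0,0],[0,0,0,0,0,0,0]]
  ]
}}

```text
time: 15.3
tool_pos: [0.5905, -0.1486, 0.2562]
ee_rot: [-1.474, 0.645, -0.647]
ft_force: [0.8, -0.9, -0.4]
width: 1.002
```

```bash
python3 st.py
python3 - <<'E'
from h import *
s=read_state();w=read_camera("wrist")[:,:,::-1];cv2.imwrite("pics/w6.png",w)
a=read_camera("scene")[:,:,::-1];b=read_camera("side")[:,:,::-1];cv2.imwrite("pics/s6.png",a)
cv2.imwrite("pics/n6.png",np.hstack([cv2.resize(x,(395,395),interpolation=cv2.INTER_CUBIC) for x in(a[200:320,110:230],b[50:170,200:320])]))
c=cam("wrist",s)
# expected wing top if locked: centre mouth+25mm -> top +51 -> z .167
h=cv2.cvtColor(w,cv2.COLOR_BGR2HSV);m=cv2.inRange(h,(45,120,140),(80,255,255))
for zz in(.159,.163,.167,.171):
  p=proj(c,[[.591+k*.023*np.cos(2.316),-.1483+k*.023*np.sin(2.316),zz] for k in(-1,0,1)]);print(zz,p.round(1).tolist())
k,l,st,ce=cv2.connectedComponentsWithStats(m);print([(st[i],ce[i]) for i in range(1,k) if st[i][4]>100])
E
```

```text
15.3 pos [ 0.5905 -0.1486  0.2562] yaw 0.7444353438800313 y [ 0.0005 -0.0019 -1.    ] zz -0.0009427676751613823 F [ 0.7924 -0.8709 -0.3869] M [-0.0774  0.0014 -0.0455] w 1.0018877446976897 q [-0.0585  0.4297  0.3028  1.8489 -0.1589  0.8857  1.0636]
levelling rotvec/(pi/2) [0.0012 0.0003 0.    ]
0.159 [[254.3, 217.7], [254.2, 197.0], [254.2, 175.2]]
0.163 [[254.3, 219.2], [254.3, 198.2], [254.2, 176.1]]
0.167 [[254.3, 220.6], [254.3, 199.4], [254.2, 177.0]]
0.171 [[254.3, 222.1], [254.3, 200.6], [254.2, 177.9]]
[(array([249, 190,  11,  31, 232], dtype=int32), array([253.5948, 207.7371]))]
```

View pics/w6.png

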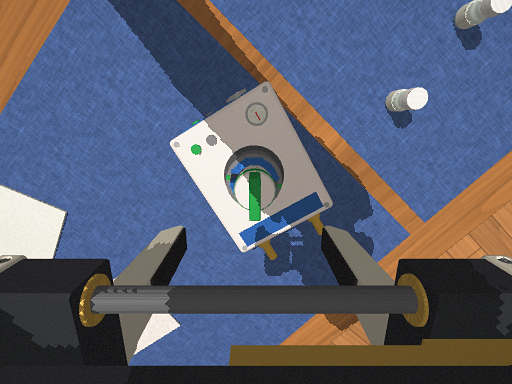

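View pics/n6.png

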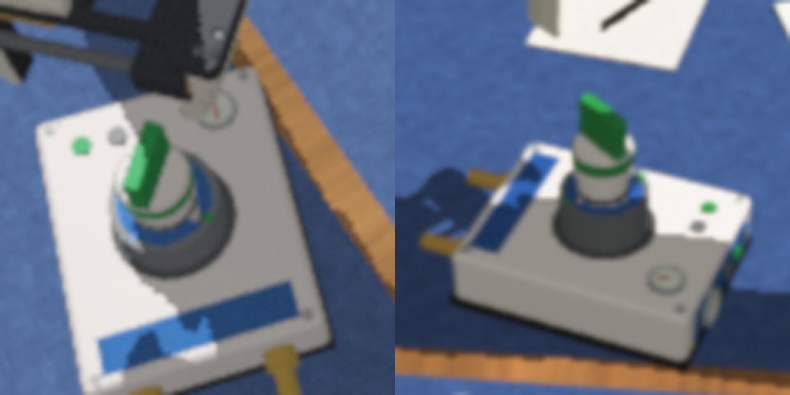

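Wrist, scene and side views show the cartridge upright in the ring. The wing end is at row ~221 (220.6 expected when locked), and the vials are standing untouched. Handing in.

```bash
python3 -c "
from plant import *
print(sign_off())"
```

```text
the job is handed in; nothing more can be done
None
```

The cartridge is locked upright in the socket and released, and the job was handed in at about 15.5 s. `sign_off` gives no verdict, so this rests on my own checks.

**What I did:**
- I gripped the wing and carried the cartridge to the socket, with its pins set 0.15 rad counter-clockwise of the slots.
- I rested the pins on the lip at about 12 N and turned clockwise until they dropped in.
- I pushed down to the bottom stop at about 11 N.
- I twisted 1.40 rad clockwise, let the spring lift the pins into the pockets, then opened the gripper and backed straight up.

**Last checks:**
- **Locked:** upward motion stopped with the TCP at 0.140 m (0.1395 m expected for locked), with the wrist reading about −10 N. A small counter-turn test moved it only 0.02 rad, which is too small a turn to prove the lock by itself.
- **Upright:** all three cameras show the cartridge standing straight. The wing position in the wrist image matches the locked height, but the image alone cannot clearly separate locked from just under the lip, so the force check carries that.
- **Forces:** the highest reading between moves was about 12 N against the unit. I did not see peaks within a move.
- **Other items:** both vials look untouched. I did not re-measure the rack, but the arm only passed well above it.

**Disagreement:** the wrist camera and the fixed cameras differed by up to 3 mm on the socket centre. I used the wrist value, and the fit went smoothly.

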